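# Find the hidden catch of the tea cabinet and open its door

## Task

One of the six flush wooden inlays in the flat top of the cedar cabinet is really a button: feel across them with the fingertips and press in the one that gives, so that the hidden catch lets go and the lacquered door springs ajar. Then push the sliding door fully open with the fingertips to uncover the tea caddy, leaving the caddy and everything else standing where it is.

Things in the scene. Friction and masses are not known exactly. Their poses are not given: they have to be found in the camera images.
- cabinet: Low cedar cabinet fixed to the table, 150 (x) x 390 (y) x 100 mm high. Origin: centre of its underside, on the table; z up, x away from the robot and y along its length at yaw 0. Flat top at z = 100: inlay panel in the -y half; tea compartment under the door (y = -12 to 88, 90 deep); then a solid deck for the open door. Rails 10 high at x = 62 to 75 either side of the door.
- panel (a point): Centre of the inlay panel, at cabinet (0, -107, 100) mm, axes as the cabinet. Six identical square wooden inlays, 48 x 48, flush with the top, 3 mm gaps: centres at x = -25.5 and +25.5, y = -51, 0 and +51 from this point. One of them, a different one each time and not told apart by eye, is the sprung button; the other five are rigid.
- catch (a joint): How far the button inlay is pressed down, m: 0 flush, 0.006 fully in. Takes 2.4 N to start and 4.8 N fully in; springs back when let go. The door is let go at about 0.004. The whole fingertip must lie inside the 48 mm square, since all around it is rigid.
- door (a joint): Opening of the sliding door, m: 0 shut, 0.100 fully open, along the cabinet's +y, away from the inlays. Locked at 0 by the catch; when the button is pressed in, a spring pushes it ajar to about 0.03 within half a second. From there it slides with light friction (1 to 3 N) and stays where it is left.
- door_edge (a point): Middle of the door's near edge face, the one towards the inlays, to be pushed along the cabinet's +y. The door is a lacquered slab 120 (cabinet x) x 108 (y) x 20 mm thick, too wide to grip, lying on the cabinet's top, from 100 to 120 above the table; this point is at 110. Moves with the door; shut, it is at cabinet y = -16.
- caddy: Round tin tea caddy, 65 across and 68 high, standing loose in the compartment under the door, top 22 below the cabinet's top. Origin: centre of its underside, z up. To be left alone.
- cup: Bystander: pewter sake cup, mm: 54 across, 45 high; stands close beside the cabinet on the far side. Origin: centre of its underside, z up. To be left alone.
- incense: Bystander: blue porcelain incense holder, mm: 60 across, 50 high; stands close beside the cabinet on the robot's side. Origin: centre of its underside, z up. To be left alone.
- trivet: Bystander: cast-iron trivet, mm: iron ring with cross bars on three feet, 136 across, 22 high. Origin: centre of its underside, z up. To be left alone.
- stand_a: Bystander: chestnut piece stand, mm: 90 x 90 x 70 high. Origin: centre of its underside, z up. To be left alone.
- stand_b: Bystander: other chestnut piece stand, mm: 90 x 90 x 70 high. Origin: centre of its underside, z up. To be left alone.
- piece_box: Bystander: wooden piece box, mm: 85 x 120 x 55 high. Origin: centre of its underside, z up. To be left alone.
- tea_bowl: Bystander: earthenware tea bowl, mm: 116 across, 70 high. Origin: centre of its underside, z up. To be left alone.

How it is judged:
By the outcome, as a careful person would: the job done as asked, in the order asked, and still so for the second after the job is handed in, with the robot touching nothing.
It also fails if it takes over 58 s, if anything falls off the work surface, if the arm or the gripper's body presses on something with over 40 N, if the wrist force passes 120 N, or if a joint passes its speed limit or range.

## Robot

A 6-joint arm with a two-finger parallel gripper is mounted at the origin on the work surface. World frame = base frame: x ahead of the robot, y to its left, z up, the work surface at z = 0. Lengths are in m, angles in degrees, forces in N, time in s.
With the tool pointing down it reaches from about 0.375 to 0.9 m from the base axis. Payload 3.1 kg.
Tool frame: the origin (TCP) lies on the centre line of the jaws, within the pads' length; the fingertips stand 17 mm ahead of it and the grasp point (between the pads) lies 2 mm behind it; y points along the fingers, x is the direction in which the jaws open and shut, and the axes are right-handed (so a half turn about y gives the same grasp; the last joint's range is limited). The gripper opens to 87 mm and grips with 3 to 60 N. Pads are 19 mm wide; open, the fingers measure 117 mm over their backs; the gripper's body (75 mm by 190 mm) begins 51 mm behind the grasp point.
Start: joints at [53.657, 30.224, 82.088, -0, 67.689, -10.227], TCP at [0.275, 0.561, 0.24] pointing down, gripper open.
Joint ranges: [-176.69, 176.69], [-43.24, 126.21], [12.49, 139.97], [-82, 262], [0, 151.66], [-163.58, 163.58]. Speed limits (degrees/s): [159.86, 159.86, 180, 180, 180, 180].

## Interface

Orientations are given as a 3x3 rotation matrix whose columns are the frame's x, y, z axes.
In Python, from rig import read_state, capture, camera_info, hand_in, trace, tip_of gives the robot as it stands.
- The arm moves only by the tool jog_arm, never from a script. Its argument "steps" is a list of rows, each an object with "fingers": the opening in per cent of the stroke, from 0 (shut) to 100 (fully open); "delta_pos": the shift along the world's x, y, z in mm, a list of three; "turn": the turn about the world's z in degrees. A call has 1 to 20 rows; each row is the pose to reach, as a shift and turn from the pose commanded when the call began; what a row does not reach only later rows make up. A row lasts 1/12 s, in which the tool goes at most 41.7 mm and 7.16 degrees, less where a joint would pass 70% of its speed; a pose out of reach is approached as far as the arm can. A call with a gripper value outside its range is refused whole. The fingers move at their own pace and stop on an object; the grip force is fixed at half the most. Time passes only in rows, so rows that repeat a pose let the fingers close. It gives the time, the measured TCP pose, the force and the opening at its end, in the units of the state.
- read_state(): the state, without advancing time (a new reading comes with each control period).
- capture(name): name is "side" or "top"; returns the picture (384x512x3 uint8, red, green, blue); there is no depth.
- camera_info(name): a dict with "fov_y" (degrees; the focal length in pixels is half the picture's height over the tangent of half this angle, whatever the lens; pixels are square), "cx", "cy" (the principal point, pixels), "view" (4x4, takes a point from world to camera coordinates). Camera axes: x right, y down, z forward; pixel columns grow to the right and rows downward; lengths in m; the calibration is good to about 2 mm. A picture is of the moment at which its call begins. camera_info takes no time and is no camera call.
- hand_in(): hands the job in, once; it reports no verdict.
Trained networks look in the newest picture that a camera, given by its name, has taken for a name from the list of things; names that differ only in an ending like _2 or _b are one class to them, and where a whole thing is asked for, a point or a joint stands for the part that bears it (a point fixed in the world has none). Each returns a list of dicts, best first, with "confidence" (0 to 1); they miss things now and then, are a little off and sometimes report something else, mostly with a low value. They report only what shows in the picture. A call takes as long as a camera call.
- trace(target, camera): "mask" (384x512 bool, what is visible of it).
- tip_of(target, camera): "position" ([x, y, z] in m, in world coordinates, good to about 4 mm: a listed point, or the origin of a listed thing).
The state is a dict: "time_s": time; "joint_positions": joint angles; "qvel": joint speeds; "tau": joint torques, N m; "position": TCP position; "tcp_rot": TCP orientation; "force": force on the tool from outside, world axes, zero at the start; "moment": the same for the moment, N m; "opening": opening from 0.0 (shut) to 1.0 (fully open).
Only numpy, scipy, OpenCV 4.12 (cv2) and the standard library are available. Lean on these libraries where they do the work, as an engineer would, in place of code of your own. Each camera call takes 0.05 s, during which the arm holds its last target.

## Working session

There is one attempt and no reset: what is moved stays moved. The work goes in short steps, Python scripts to look and compute and a tool call to move; the robot and the scene stay as the last step left them, time stands still between calls to the robot, and variables do not carry over. Pictures are saved under pics/ and viewed, and the job is handed in when it is done.

Besides the shell and the picture viewer there is one more tool, called after "Call:" as name(argument=value, ...) on one line, values as JSON. jog_arm: Moves the arm, as the interface text tells. Its arguments: {"type":"object","properties":{"steps":{"type":"array","items":{"type":"object","properties":{"fingers":{"type":"number"},"delta_pos":{"type":"array","items":{"type":"number"}},"turn":{"type":"number"}}}}},"required":["steps"]}

```bash
mkdir -p pics; python3 - <<'E'
from rig import *
import cv2,numpy as np
s=read_state();print({k:np.round(v,3).tolist() for k,v in s.items()})
for c in("top","side"):
    im=capture(c);cv2.imwrite(f"pics/{c}0.png",im[:,:,::-1])
    i=camera_info(c);print(c,i)
    for t in("cabinet","panel","door_edge","cup","incense","tea_bowl"):
        for r in tip_of(t,c)[:2]:print(t,np.round(r["position"],4),round(r["confidence"],2))
E
```

```text
{'time_s': 0.0, 'joint_positions': [53.656, 30.28, 82.156, -0.002, 67.69, -10.228], 'qvel': [0.068, 0.009, -0.046, 0.109, -0.035, 0.038], 'tau': [-0.001, -44.004, -17.659, 0.063, 0.058, -0.0], 'position': [0.275, 0.561, 0.239], 'tcp_rot': [[0.44, -0.001, -0.898], [0.898, -0.002, 0.44], [-0.002, -1.0, 0.0]], 'force': [-0.609, -0.763, -0.958], 'moment': [-0.048, 0.003, -0.023], 'opening': 1.001}
top {'fov_y': 53.154782254632124, 'cx': 253.15418171043714, 'cy': 191.62290711024733, 'view': array([[ 7.26574698e-04, -9.99953612e-01,  9.60447015e-03,
        -4.43628185e-02],
       [-9.80875244e-01, -2.58202444e-03, -1.94620369e-01,
         5.22610396e-01],
       [ 1.94636140e-01, -9.27938077e-03, -9.80831620e-01,
         1.18486655e+00],
       [ 0.00000000e+00,  0.00000000e+00,  0.00000000e+00,
         1.00000000e+00]])}
cabinet [ 0.5834 -0.002  -0.0026] 0.82
panel [ 0.5725 -0.1095  0.1053] 0.82
door_edge [ 0.585  -0.0142  0.1112] 0.93
cup [ 0.7207 -0.0053  0.0013] 0.51
incense [ 0.4545  0.0248 -0.0021] 0.58
tea_bowl [0.2984 0.3078 0.0022] 0.61
side {'fov_y': 47.58050724442462, 'cx': 252.68382447583832, 'cy': 202.60290151936343, 'view': array([[ 0.74809386, -0.6635786 ,  0.00436233, -0.39456263],
       [-0.4270846 , -0.48648987, -0.76218525,  0.26906519],
       [ 0.50789204,  0.56832302, -0.64734428,  1.15038918],
       [ 0.        ,  0.        ,  0.        ,  1.        ]])}
panel [ 0.5768 -0.1097  0.0987] 0.7
door_edge [ 0.5818 -0.0146  0.1125] 0.63
cup [ 7.167e-01 -1.230e-02 -4.000e-04] 0.61
tea_bowl [0.2969 0.3076 0.0017] 0.76
```

View pics/top0.png

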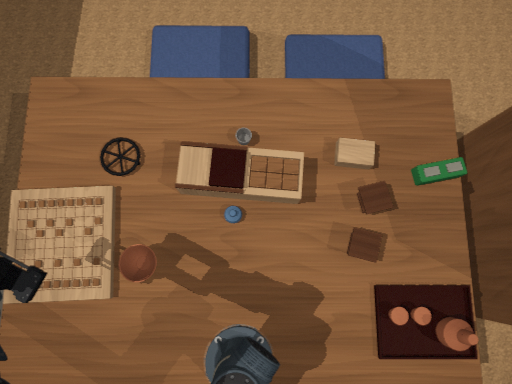

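View pics/side0.png

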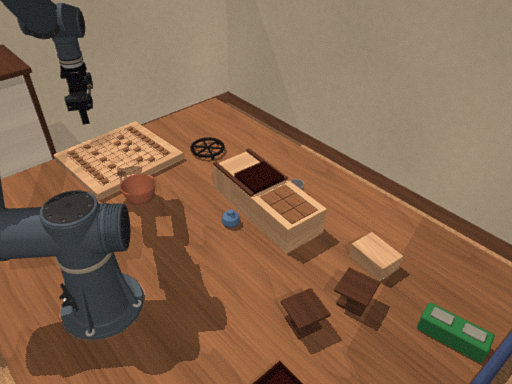

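```bash
python3 - <<'E'
import cv2,numpy as np
a=cv2.imread("pics/top0.png")[140:210,165:315];b=cv2.imread("pics/side0.png")[140:255,205:335]
cv2.imwrite("pics/c_top.png",cv2.resize(a,None,fx=5,fy=5,interpolation=2));cv2.imwrite("pics/c_side.png",cv2.resize(b,None,fx=5,fy=5,interpolation=2))
E
```

```text
(no output)
```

View pics/c_top.png

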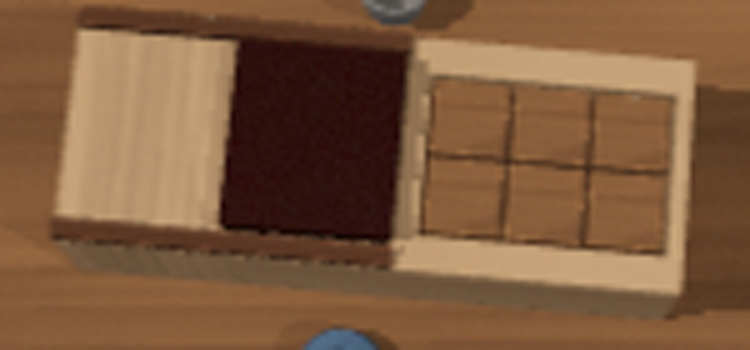

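View pics/c_side.png

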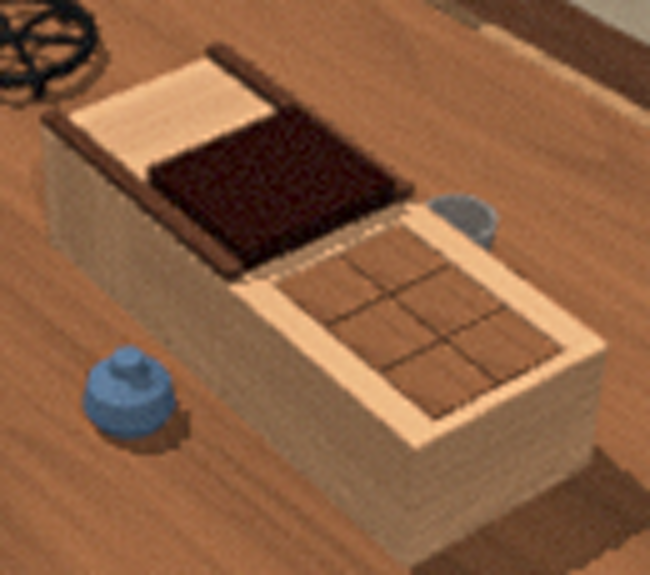

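```bash
cat > pose.py <<'E'
from rig import *
import numpy as np
from scipy.optimize import least_squares
T=[((49.5,76.5),(430,76)),((49.5,-76.5),(675,95)),((-49.5,-76.5),(664,253)),((-49.5,76.5),(421,234)),((0,25.5),(508,160)),((0,-25.5),(588,168)),((75,-88),(695,60)),((-75,-88),(683,290))]
S=[((-49.5,-76.5),(435,418)),((49.5,-76.5),(563,349)),((-49.5,76.5),(280,282)),((0,25.5),(390,294)),((0,-25.5),(443,339)),((75,-88),(605,345)),((-75,-88),(418,447))]
def proj(c,P):
    i=camera_info(c);q=i["view"][:3,:3]@P+i["view"][:3,3];f=192/np.tan(np.radians(i["fov_y"]/2))
    return np.array([i["cx"]+f*q[0]/q[2],i["cy"]+f*q[1]/q[2]])
def W(p,x,y,z):
    c,s=np.cos(p[2]),np.sin(p[2]);return np.array([p[0]+c*x-s*y,p[1]+s*x+c*y,z])
def fit(sets):
    def r(p):
        o=[]
        for c,L,off in sets:
            for (x,y),u in L:o+=list(proj(c,W(p,x/1e3,(y-107)/1e3,.1))-(np.array(u)/5-.4+off))
        return np.array(o)
    return least_squares(r,[.583,0,0])
E
python3 - <<'E'
from pose import *
t=("top",T,(165,140));s=("side",S,(205,140))
for L in([t],[s],[t,s]):
    f=fit(L);print(f.x[:2],np.degrees(f.x[2]),np.abs(f.fun).max())
p=f.x
for y in(-51,0,51):
    for x in(-25.5,25.5):print(x,y,W(p,x/1e3,(y-107)/1e3,.1).round(4))
print("door edge",W(p,0,-.016,.11))
E
```

```text
[ 0.5825902 -0.0020056] -4.2372713157483375 0.5489937925607649
[ 0.5832599  -0.00108003] -5.059078273031026 0.9973838565189226
[ 0.58278406 -0.00147164] -4.605004159724517 0.9673392710964208
-25.5 -51 [ 0.5447 -0.1569  0.1   ]
25.5 -51 [ 0.5955 -0.161   0.1   ]
-25.5 0 [ 0.5488 -0.1061  0.1   ]
25.5 0 [ 0.5996 -0.1102  0.1   ]
-25.5 51 [ 0.5529 -0.0552  0.1   ]
25.5 51 [ 0.6037 -0.0593  0.1   ]
door edge [ 0.58149948 -0.01741999  0.11      ]
```

Call:
jog_arm(steps=[{"fingers": 0,"delta_pos": [278,-616,0],"turn": -68.5},{"fingers": 0,"delta_pos": [278,-616,0],"turn": -68.5},{"fingers": 0,"delta_pos": [278,-616,0],"turn": -68.5},{"fingers": 0,"delta_pos": [278,-616,0],"turn": -68.5},{"fingers": 0,"delta_pos": [278,-616,0],"turn": -68.5},{"fingers": 0,"delta_pos": [278,-616,0],"turn": -68.5},{"fingers": 0,"delta_pos": [278,-616,0],"turn": -68.5},{"fingers": 0,"delta_pos": [278,-616,0],"turn": -68.5},{"fingers": 0,"delta_pos": [278,-616,0],"turn": -68.5},{"fingers": 0,"delta_pos": [278,-616,0],"turn": -68.5},{"fingers": 0,"delta_pos": [278,-616,0],"turn": -68.5},{"fingers": 0,"delta_pos": [278,-616,0],"turn": -68.5},{"fingers": 0,"delta_pos": [278,-616,0],"turn": -68.5},{"fingers": 0,"delta_pos": [278,-616,0],"turn": -68.5},{"fingers": 0,"delta_pos": [278,-616,0],"turn": -68.5},{"fingers": 0,"delta_pos": [278,-616,0],"turn": -68.5},{"fingers": 0,"delta_pos": [278,-616,0],"turn": -68.5},{"fingers": 0,"delta_pos": [278,-616,-40],"turn": -68.5},{"fingers": 0,"delta_pos": [278,-616,-80],"turn": -68.5},{"fingers": 0,"delta_pos": [278,-616,-100],"turn": -68.5}])

```text
time_s: 2.37
position: [0.551, -0.0547, 0.1363]
tcp_rot: [[0.997, -0.005, 0.082], [-0.082, 0.002, 0.997], [-0.005, -1.0, 0.001]]
force: [-1.0, 0.6, 0.2]
opening: 0.005
```

```bash
python3 - <<'E'
from rig import *
import cv2,numpy as np
for c in("top","side"):
    im=capture(c)[:,:,::-1]
    o=im[140:210,165:315] if c=="top" else im[140:255,205:335]
    cv2.imwrite(f"pics/{c}1.png",cv2.resize(o,None,fx=5,fy=5,interpolation=2))
s=read_state();print(s["time_s"],s["position"],s["force"])
E
```

```text
2.4667 [ 0.5500557  -0.05395033  0.13600041] [-0.03761283 -0.16123463 -0.23049522]
```

View pics/side1.png

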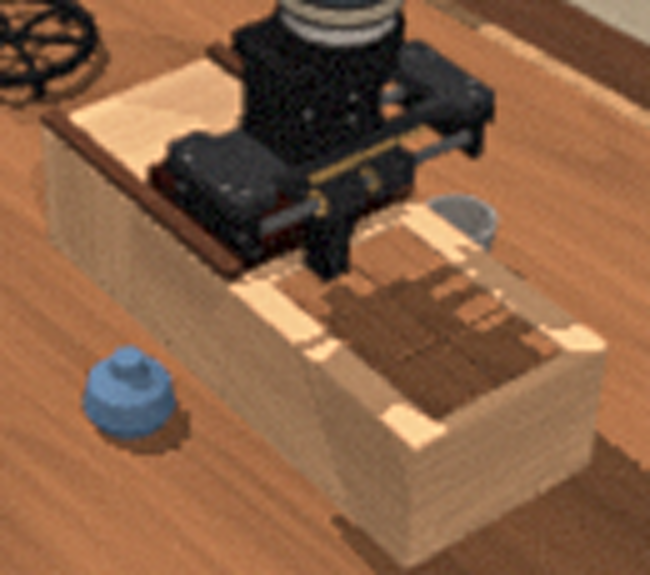

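View pics/top1.png

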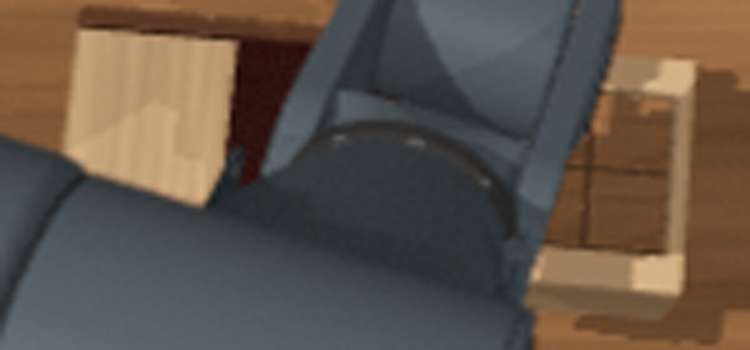

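Call:
jog_arm(steps=[{"fingers": 0,"delta_pos": [3,-1,-8],"turn": 0},{"fingers": 0,"delta_pos": [3,-1,-14],"turn": 0},{"fingers": 0,"delta_pos": [3,-1,-16],"turn": 0},{"fingers": 0,"delta_pos": [3,-1,-17],"turn": 0},{"fingers": 0,"delta_pos": [3,-1,-18],"turn": 0},{"fingers": 0,"delta_pos": [3,-1,-19],"turn": 0},{"fingers": 0,"delta_pos": [3,-1,-20],"turn": 0},{"fingers": 0,"delta_pos": [3,-1,-20],"turn": 0}])

```text
time_s: 3.13
position: [0.5561, -0.0558, 0.1198]
tcp_rot: [[0.997, 0.0, 0.08], [-0.08, -0.0, 0.997], [0.0, -1.0, -0.0]]
force: [-0.2, 0.0, 0.3]
opening: 0.008
```

```bash
python3 -c "
from rig import *
s=read_state();print(s['time_s'],s['position'],s['force'])"
```

```text
3.1333 [ 0.55614558 -0.05579509  0.11976549] [-0.19159435  0.02856351  0.31330697]
```

Call:
jog_arm(steps=[{"fingers": 0,"delta_pos": [-3,0,-1],"turn": 0},{"fingers": 0,"delta_pos": [-3,0,-2],"turn": 0},{"fingers": 0,"delta_pos": [-3,0,-3],"turn": 0},{"fingers": 0,"delta_pos": [-3,0,-4],"turn": 0},{"fingers": 0,"delta_pos": [-3,0,-5],"turn": 0},{"fingers": 0,"delta_pos": [-3,0,-5],"turn": 0},{"fingers": 0,"delta_pos": [-3,0,-5],"turn": 0}])

```text
time_s: 3.72
position: [0.5525, -0.0557, 0.1173]
tcp_rot: [[0.997, -0.0, 0.08], [-0.08, -0.0, 0.997], [-0.0, -1.0, -0.0]]
force: [-5.8, 0.8, 20.8]
opening: 0.009
```

Call:
jog_arm(steps=[{"fingers": 0,"delta_pos": [0,0,10],"turn": 0},{"fingers": 0,"delta_pos": [25,-2,10],"turn": 0},{"fingers": 0,"delta_pos": [51,-3,10],"turn": 0},{"fingers": 0,"delta_pos": [51,-3,10],"turn": 0},{"fingers": 0,"delta_pos": [51,-3,10],"turn": 0},{"fingers": 0,"delta_pos": [51,-3,6],"turn": 0},{"fingers": 0,"delta_pos": [51,-3,3],"turn": 0},{"fingers": 0,"delta_pos": [51,-3,2],"turn": 0},{"fingers": 0,"delta_pos": [51,-3,1],"turn": 0},{"fingers": 0,"delta_pos": [51,-3,0],"turn": 0},{"fingers": 0,"delta_pos": [51,-3,0],"turn": 0},{"fingers": 0,"delta_pos": [51,-3,0],"turn": 0}])

```text
time_s: 4.72
position: [0.6027, -0.0585, 0.1173]
tcp_rot: [[0.997, -0.001, 0.08], [-0.08, 0.0, 0.997], [-0.001, -1.0, 0.0]]
force: [-5.1, 1.0, 19.3]
opening: 0.007
```

Rigid too. Next is (+25.5, 0), at (0.600, -0.110).

Call:
jog_arm(steps=[{"fingers": 0,"delta_pos": [0,0,10],"turn": 0},{"fingers": 0,"delta_pos": [-2,-25,10],"turn": 0},{"fingers": 0,"delta_pos": [-4,-51,10],"turn": 0},{"fingers": 0,"delta_pos": [-4,-51,10],"turn": 0},{"fingers": 0,"delta_pos": [-4,-51,10],"turn": 0},{"fingers": 0,"delta_pos": [-4,-51,6],"turn": 0},{"fingers": 0,"delta_pos": [-4,-51,3],"turn": 0},{"fingers": 0,"delta_pos": [-4,-51,2],"turn": 0},{"fingers": 0,"delta_pos": [-4,-51,1],"turn": 0},{"fingers": 0,"delta_pos": [-4,-51,0],"turn": 0},{"fingers": 0,"delta_pos": [-4,-51,0],"turn": 0},{"fingers": 0,"delta_pos": [-4,-51,0],"turn": 0}])

```text
time_s: 5.72
position: [0.5994, -0.1088, 0.1174]
tcp_rot: [[0.997, -0.001, 0.078], [-0.078, -0.001, 0.997], [-0.001, -1.0, -0.001]]
force: [-6.7, 0.1, 19.5]
opening: 0.004
```

Rigid. Next is (-25.5, 0), at (0.549, -0.106).

Call:
jog_arm(steps=[{"fingers": 0,"delta_pos": [0,0,10],"turn": 0},{"fingers": 0,"delta_pos": [-25,2,10],"turn": 0},{"fingers": 0,"delta_pos": [-51,4,10],"turn": 0},{"fingers": 0,"delta_pos": [-51,4,10],"turn": 0},{"fingers": 0,"delta_pos": [-51,4,10],"turn": 0},{"fingers": 0,"delta_pos": [-51,4,6],"turn": 0},{"fingers": 0,"delta_pos": [-51,4,3],"turn": 0},{"fingers": 0,"delta_pos": [-51,4,2],"turn": 0},{"fingers": 0,"delta_pos": [-51,4,1],"turn": 0},{"fingers": 0,"delta_pos": [-51,4,0],"turn": 0},{"fingers": 0,"delta_pos": [-51,4,0],"turn": 0},{"fingers": 0,"delta_pos": [-51,4,0],"turn": 0}])

```text
time_s: 6.72
position: [0.5506, -0.1059, 0.1173]
tcp_rot: [[0.997, 0.002, 0.08], [-0.08, -0.001, 0.997], [0.003, -1.0, -0.001]]
force: [-5.0, 2.6, 21.2]
opening: 0.008
```

Rigid. Next is (-25.5, -51), at (0.545, -0.157).

Call:
jog_arm(steps=[{"fingers": 0,"delta_pos": [0,0,10],"turn": 0},{"fingers": 0,"delta_pos": [-2,-25,10],"turn": 0},{"fingers": 0,"delta_pos": [-4,-51,10],"turn": 0},{"fingers": 0,"delta_pos": [-4,-51,10],"turn": 0},{"fingers": 0,"delta_pos": [-4,-51,10],"turn": 0},{"fingers": 0,"delta_pos": [-4,-51,6],"turn": 0},{"fingers": 0,"delta_pos": [-4,-51,3],"turn": 0},{"fingers": 0,"delta_pos": [-4,-51,2],"turn": 0},{"fingers": 0,"delta_pos": [-4,-51,1],"turn": 0},{"fingers": 0,"delta_pos": [-4,-51,0],"turn": 0},{"fingers": 0,"delta_pos": [-4,-51,0],"turn": 0},{"fingers": 0,"delta_pos": [-4,-51,0],"turn": 0}])

```text
time_s: 7.72
position: [0.5451, -0.1561, 0.1146]
tcp_rot: [[0.997, -0.0, 0.08], [-0.08, 0.001, 0.997], [-0.0, -1.0, 0.001]]
force: [-0.2, 2.4, 3.3]
opening: 0.008
```

It gives: 3.3 N here against about 20 N on the others. I'll press it in.

Call:
jog_arm(steps=[{"fingers": 0,"delta_pos": [0,0,-1],"turn": 0},{"fingers": 0,"delta_pos": [0,0,-2],"turn": 0},{"fingers": 0,"delta_pos": [0,0,-3],"turn": 0},{"fingers": 0,"delta_pos": [0,0,-4],"turn": 0},{"fingers": 0,"delta_pos": [0,0,-4],"turn": 0},{"fingers": 0,"delta_pos": [0,0,-4],"turn": 0},{"fingers": 0,"delta_pos": [0,0,-4],"turn": 0},{"fingers": 0,"delta_pos": [0,0,-4],"turn": 0},{"fingers": 0,"delta_pos": [0,0,-4],"turn": 0},{"fingers": 0,"delta_pos": [0,0,-4],"turn": 0}])

```text
time_s: 8.55
position: [0.5451, -0.1564, 0.1114]
tcp_rot: [[0.997, 0.0, 0.081], [-0.081, 0.001, 0.997], [0.0, -1.0, 0.001]]
force: [-0.7, 3.9, 9.9]
opening: 0.0
```

```bash
python3 - <<'E'
from rig import *
import cv2,numpy as np
for c in("top","side"):
    im=capture(c)[:,:,::-1]
    o=im[140:210,165:315] if c=="top" else im[140:255,205:335]
    cv2.imwrite(f"pics/{c}2.png",cv2.resize(o,None,fx=5,fy=5,interpolation=2))
    for r in tip_of("door_edge",c)[:2]:print(r)
E
```

```text
{'position': [0.5832, 0.0153, 0.1105], 'confidence': 0.65}
```

View pics/side2.png

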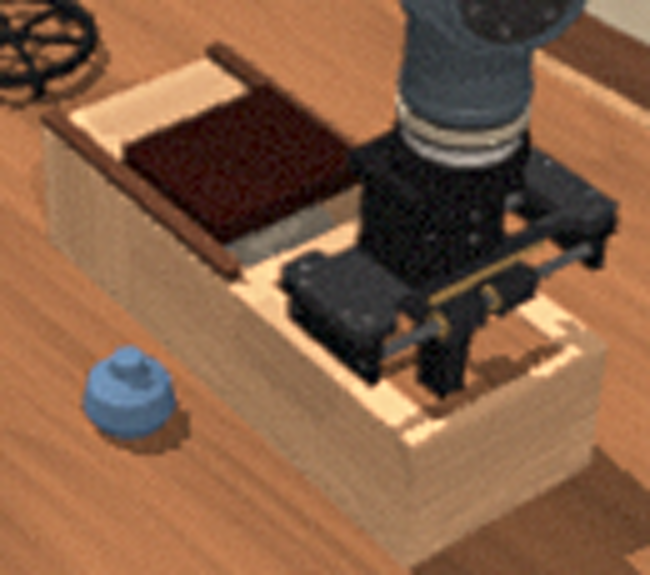

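Call:
jog_arm(steps=[{"fingers": 0,"delta_pos": [0,0,15],"turn": 0},{"fingers": 0,"delta_pos": [0,0,28],"turn": 0},{"fingers": 0,"delta_pos": [9,35,28],"turn": 0},{"fingers": 0,"delta_pos": [18,70,28],"turn": 0},{"fingers": 0,"delta_pos": [27,105,28],"turn": 0},{"fingers": 0,"delta_pos": [37,139,28],"turn": 0},{"fingers": 0,"delta_pos": [37,139,28],"turn": 0},{"fingers": 0,"delta_pos": [37,139,22],"turn": 0},{"fingers": 0,"delta_pos": [37,139,16],"turn": 0},{"fingers": 0,"delta_pos": [37,139,14],"turn": 0},{"fingers": 0,"delta_pos": [37,139,14],"turn": 0},{"fingers": 0,"delta_pos": [37,139,14],"turn": 0}])

```text
time_s: 9.75
position: [0.5816, -0.0191, 0.1239]
tcp_rot: [[0.997, -0.001, 0.082], [-0.082, 0.0, 0.997], [-0.001, -1.0, -0.0]]
force: [-0.1, 0.1, -0.1]
opening: 0.006
```

```bash
python3 - <<'E'
from rig import *
import cv2,numpy as np
for c in("side",):
    im=capture(c)[:,:,::-1]
    o=im[140:255,205:335]
    cv2.imwrite(f"pics/{c}3.png",cv2.resize(o,None,fx=5,fy=5,interpolation=2))
    for r in tip_of("door_edge",c)[:2]:print(r)
E
```

```text
{'position': [0.6604, -0.3802, -0.003], 'confidence': 0.66}
{'position': [0.5869, 0.0153, 0.1125], 'confidence': 0.52}
```

View pics/side3.png

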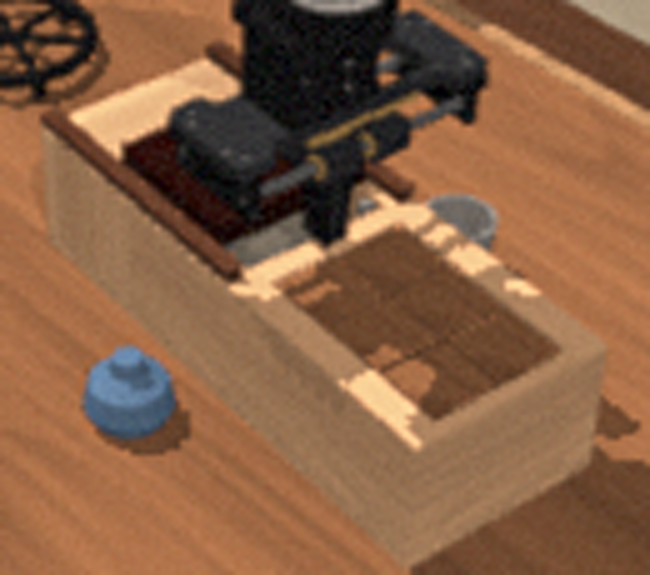

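Call:
jog_arm(steps=[{"fingers": 0,"delta_pos": [1,10,0],"turn": 0},{"fingers": 0,"delta_pos": [1,16,0],"turn": 0},{"fingers": 0,"delta_pos": [2,20,0],"turn": 0},{"fingers": 0,"delta_pos": [2,24,0],"turn": 0},{"fingers": 0,"delta_pos": [2,28,0],"turn": 0},{"fingers": 0,"delta_pos": [3,33,0],"turn": 0},{"fingers": 0,"delta_pos": [3,38,0],"turn": 0},{"fingers": 0,"delta_pos": [4,43,0],"turn": 0},{"fingers": 0,"delta_pos": [4,48,0],"turn": 0},{"fingers": 0,"delta_pos": [4,53,0],"turn": 0},{"fingers": 0,"delta_pos": [5,58,0],"turn": 0},{"fingers": 0,"delta_pos": [5,63,0],"turn": 0},{"fingers": 0,"delta_pos": [5,68,0],"turn": 0},{"fingers": 0,"delta_pos": [6,73,0],"turn": 0},{"fingers": 0,"delta_pos": [6,77,0],"turn": 0},{"fingers": 0,"delta_pos": [6,80,0],"turn": 0},{"fingers": 0,"delta_pos": [7,83,0],"turn": 0},{"fingers": 0,"delta_pos": [7,85,0],"turn": 0},{"fingers": 0,"delta_pos": [7,87,0],"turn": 0},{"fingers": 0,"delta_pos": [7,87,0],"turn": 0}])

```text
time_s: 11.52
position: [0.5889, 0.0697, 0.1245]
tcp_rot: [[0.997, -0.0, 0.08], [-0.08, 0.001, 0.997], [-0.0, -1.0, 0.001]]
force: [-0.6, -0.4, -0.8]
opening: 0.009
```

Call:
jog_arm(steps=[{"fingers": 0,"delta_pos": [0,1,0],"turn": 0},{"fingers": 0,"delta_pos": [0,2,0],"turn": 0},{"fingers": 0,"delta_pos": [0,3,0],"turn": 0},{"fingers": 0,"delta_pos": [0,4,0],"turn": 0},{"fingers": 0,"delta_pos": [0,4,0],"turn": 0},{"fingers": 0,"delta_pos": [0,4,0],"turn": 0}])

```text
time_s: 12.02
position: [0.589, 0.0721, 0.1245]
tcp_rot: [[0.997, -0.0, 0.08], [-0.08, -0.002, 0.997], [-0.0, -1.0, -0.002]]
force: [-0.9, -5.7, -0.5]
opening: 0.004
```

Call:
jog_arm(steps=[{"fingers": 0,"delta_pos": [0,1,0],"turn": 0},{"fingers": 0,"delta_pos": [0,2,0],"turn": 0},{"fingers": 0,"delta_pos": [0,3,0],"turn": 0},{"fingers": 0,"delta_pos": [0,3,0],"turn": 0},{"fingers": 0,"delta_pos": [0,3,0],"turn": 0}])

```text
time_s: 12.43
position: [0.5891, 0.0723, 0.1246]
tcp_rot: [[0.997, -0.001, 0.079], [-0.079, -0.007, 0.997], [-0.0, -1.0, -0.007]]
force: [-1.3, -12.4, 0.5]
opening: 0.004
```

At the stop: the tool no longer advances and the force is rising. Now I'll back off, lift clear and check.

Call:
jog_arm(steps=[{"fingers": 0,"delta_pos": [0,-5,0],"turn": 0},{"fingers": 0,"delta_pos": [-1,-15,0],"turn": 0},{"fingers": 0,"delta_pos": [-1,-20,20],"turn": 0},{"fingers": 0,"delta_pos": [-1,-20,50],"turn": 0},{"fingers": 0,"delta_pos": [-1,-20,90],"turn": 0},{"fingers": 0,"delta_pos": [-20,-60,120],"turn": 0},{"fingers": 0,"delta_pos": [-40,-100,120],"turn": 0},{"fingers": 0,"delta_pos": [-60,-140,120],"turn": 0},{"fingers": 0,"delta_pos": [-80,-180,120],"turn": 0},{"fingers": 0,"delta_pos": [-100,-220,120],"turn": 0},{"fingers": 0,"delta_pos": [-110,-260,120],"turn": 0},{"fingers": 0,"delta_pos": [-110,-290,120],"turn": 0},{"fingers": 0,"delta_pos": [-110,-290,120],"turn": 0},{"fingers": 0,"delta_pos": [-110,-290,120],"turn": 0}])

```text
time_s: 13.6
position: [0.4789, -0.2167, 0.2447]
tcp_rot: [[0.996, 0.001, 0.086], [-0.086, -0.0, 0.996], [0.001, -1.0, -0.0]]
force: [0.6, 0.6, 0.4]
opening: 0.002
```

```bash
python3 - <<'E'
from pose import *
import cv2,numpy as np
for c in("top","side"):
    im=capture(c)[:,:,::-1]
    o=im[110:230,90:330] if c=="top" else im[100:260,150:350]
    cv2.imwrite(f"pics/{c}4.png",cv2.resize(o,None,fx=3,fy=3,interpolation=2))
    for t in ("door_edge","cup","incense","caddy"):
        for r in tip_of(t,c)[:1]:print(c,t,np.round(r["position"],4),r["confidence"])
print("expect edge",W((.58278,-.00147,np.radians(-4.6)),0,.084,.11))
print(read_state()["force"],read_state()["time_s"])
E
```

```text
top door_edge [0.5909 0.0826 0.109 ] 0.57
top cup [ 7.186e-01 -7.700e-03  2.000e-04] 0.46
top incense [ 0.4573  0.0248 -0.0018] 0.59
top caddy [0.5966 0.0314 0.0121] 0.79
side door_edge [0.5909 0.0838 0.1113] 0.76
side cup [0.4566 0.0212 0.0006] 0.63
side incense [4.549e-01 1.840e-02 3.000e-04] 0.79
side caddy [0.5949 0.0298 0.0068] 0.48
expect edge [0.58951671 0.08225943 0.11      ]
[0.75170634 0.1987654  0.33244993] 14.1
```

View pics/side4.png

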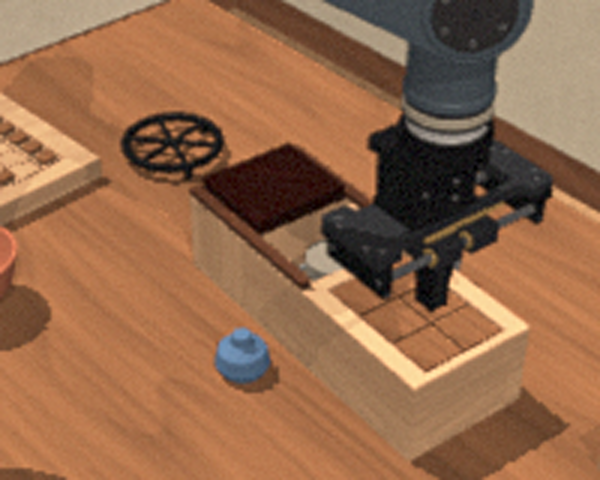

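View pics/top4.png

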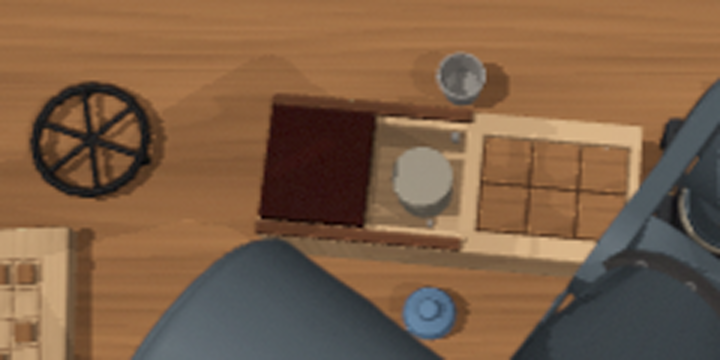

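The door is fully open, the caddy is uncovered and upright, and the cup and incense holder haven't moved.

```bash
python3 -c "
from rig import *
print(hand_in())"
```

```text
the job is handed in; nothing more can be done
None
```

The hidden catch is released, the sliding door is fully open and the tea caddy is uncovered; I handed the job in at about 14 s.

- **Finding the button:** I felt five of the six inlays with the closed fingertips. Four were rigid, at about 20 N with no movement. The one at panel (-25.5, -51) mm gave at 3.3 N, so I did not need to try the sixth.
- **Opening the door:** I pressed that inlay fully in and the door sprang about 31 mm ajar. I then pushed its edge along the cabinet's +y to the stop, where the force rose to about 12 N and the tool stopped advancing.
- **Last checks:** After backing off and lifting clear, the network put the door edge at y of about 0.083 to 0.084, against 0.082 expected for fully open. The caddy is upright. The incense holder matches its first reading, and so does the cup in the top view. The trivet looks in place. I did not re-measure the stands, piece box or tea bowl. The arm never went near the stands or piece box, and it passed about 0.2 m above the tea bowl's side of the table at the start.
- **One disagreement:** In the side view the network reported the cup at the incense holder's place. The cup was mostly hidden behind the gripper there, so I took that as a mix-up; the top view shows the cup where it was.

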